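Sweep the loose nuts off the fixture plate into the empty tray

ROBOT

A 7-joint arm with a two-finger parallel gripper is mounted at the origin on the work surface. World frame = base frame: x ahead of the robot, y to its left, z up, the work surface at z = 0. Lengths are in m, angles in rad, forces in N, time in s.
With the tool pointing down it reaches from about 0.425 to 0.95 m from the base axis. Payload 16.7 kg.
Tool frame: the origin (TCP) lies midway between the tips of the shut fingers; the grasp point (between the pads) lies 19 mm behind it; x points along the fingers, z is the direction in which the jaws open and shut, and the axes are right-handed (so a half turn about x gives the same grasp; the last joint's range is limited). The gripper opens to 94 mm and grips with 3 to 60 N. Pads are 16 mm wide; open, the fingers measure 119 mm over their backs; the gripper's body (75 mm by 177 mm) begins 78 mm behind the grasp point.
Start: joints at [1.087, 0.426, 0.074, 1.606, -0.034, 1.111, -0.067], TCP at [0.221, -0.638, 0.205] pointing down, gripper open.
Joint ranges: [-2.85, 2.85], [-0.5, 2.14], [-1.23, 1.37], [0.21, 2.46], [-1.02, 4.16], [0.16, 2.05], [-2.73, 2.73]. Speed limits (rad/s): [1.89, 1.89, 2.39, 2.39, 3.01, 3.01, 3.01].

INTERFACE

Orientations are given as a rotation vector (axis times angle).
In Python, from rig import manip gives the robot as it stands.
- The arm moves only by the tool arm_command, never from a script. Its argument "rows" is text: rows parted by semicolons, each of 6 numbers parted by spaces: the shift along the tool's x, y, z in cm, then the turn, a rotation vector about the tool's x, y, z in rad. A call has 1 to 10 rows; each row is the pose to reach, as a shift and turn from the pose commanded when the call began, along the tool's axes at that moment; what a row does not reach only later rows make up. A row lasts 1/10 s, in which the tool goes at most 50 mm and 8.59 degrees, less where a joint would pass 70% of its speed; a pose out of reach is approached as far as the arm can. A call with a gripper value outside its range is refused whole. "grip" is the finger opening in cm, from 0 to 9.4, set as the call begins (left out, the last holds). The fingers move at their own pace and stop on an object; "newtons" is the grip in N (left out, the last holds). Time passes only in rows, so rows that repeat a pose let the fingers close. It gives the time, the measured TCP pose, the force and the opening at its end, in the units of the state.
- manip.read_state(): the state, without advancing time (a new reading comes with each control period).
- manip.grab_frame(name): name is "scene" or "top"; returns the picture (384x512x3 uint8, blue, green, red); there is no depth.
- manip.camera_params(name): a dict with "mtx" (3x3 intrinsics, pixels), "eye" and "orientation" of the camera in the world. Camera axes: x right, y down, z forward; pixel columns grow to the right and rows downward; lengths in m; the calibration is good to about 2 mm. A picture is of the moment at which its call begins. camera_params takes no time and is no camera call.
- manip.job_done(): hands the job in, once; it reports no verdict.
The state is a dict: "time_s": time; "joints": joint angles; "qvel": joint speeds; "tau": joint torques, N m; "position": TCP position; "ee_rot": TCP orientation; "force": force on the tool from outside, world axes, zero at the start; "ft_torque": the same for the moment, N m; "opening": finger opening in m.
Only numpy, scipy, OpenCV 4.12 (cv2) and the standard library are available. Lean on these libraries where they do the work, as an engineer would, in place of code of your own. Each camera call takes 0.05 s, during which the arm holds its last target.

TASK

Clear the aluminium fixture plate for the next job: with your fingertips, sweep the three loose hex nuts across the plate and over its edge so that all three drop into the empty tray at its side, not the one with bolts in it. Only push the nuts along; do not pinch, pick up or carry them, and leave the valve block, the tube coupling, the pipe elbow and the locking clamp standing where they are.

Things in the scene. Friction and masses are not known exactly. Their poses are not given: they have to be found in the camera images.
- plate_top (a point): centre of the top face of the fixture plate, a fixed aluminium plate 280 (its x) x 300 (its y) x 40 mm thick lying on the bench; its top is 40 mm above the bench, flat and smooth (the dark dots are small tapped holes level with the top, no obstacle); axes along the plate's sides, z up
- empty_tray: the empty tray, where the nuts go: origin under the tray's centre on the bench. Fixed grey sheet-steel tray, outside 180 (its x) x 100 (its y) x 28 mm high, walls and floor 3 mm, inside 174 x 94 mm; its long side stands 2 mm from the plate's side (left or right), rim 12 mm below the plate's top. It stands at the plate's +y or -y side (changes from run to run), off the middle of that side by up to 40 mm
- bolt_tray: the other tray, on the opposite side of the plate, same size, with six bolts lying in it: origin under the tray's centre on the bench. Fixed grey sheet-steel tray, outside 180 (its x) x 100 (its y) x 28 mm high, walls and floor 3 mm, inside 174 x 94 mm; its long side stands 2 mm from the plate's side (left or right), rim 12 mm below the plate's top
- nut1_center (a point): loose steel hex nut lying flat on the plate, dark, 30 mm across flats (34.6 across corners), 16 mm thick, 20 mm bore, 50 to 80 g, slides freely; this point is its centre, 8 mm above the face it lies on; z is the bore's axis
- nut2_center (a point): loose steel hex nut lying flat on the plate, dark, 30 mm across flats (34.6 across corners), 16 mm thick, 20 mm bore, 50 to 80 g, slides freely; this point is its centre, 8 mm above the face it lies on; z is the bore's axis
- nut3_center (a point): loose steel hex nut lying flat on the plate, dark, 30 mm across flats (34.6 across corners), 16 mm thick, 20 mm bore, 50 to 80 g, slides freely; this point is its centre, 8 mm above the face it lies on; z is the bore's axis
- valve_block_center (a point): bystander: loose aluminium valve block 44 (its x) x 105 (its y) x 30 mm with two round caps on top (to 55 mm above the plate in all, with their pins) and a blue fitting reaching 22 mm beyond its -y end, standing on the plate's far strip; point on its mid-plane 25 mm above its underside, 0.6 kg
- coupling_center (a point): bystander: loose steel tube coupling standing upright on the plate's far strip, 38 mm diameter, 42 mm high; point at its centre, 0.12 kg
- elbow_base (a point): bystander: loose steel pipe elbow standing on its two-bolt flange 62 (its x) x 98 (its y) x 10 mm on the bench to the left, 110 mm high, its open end reaching 80 mm to its +x; point at the middle of the flange
- clamp_mid (a point): bystander: loose locking C-clamp lying flat on the bench to the right, 275 (its x) x 120 x 16 mm; point near its middle, 8 mm above the bench

How it is judged:
At the end, for the whole second after the job is handed in: The centre of each of the three nuts lies inside the empty tray's walls (within 87 mm of its centre along its length and 47 mm across) and lower than the plate's top (40 mm above the bench), and the nuts are at rest (under 20 mm/s) (x of nut1_center in the frame of empty_tray between -0.087 and 0.087 m and y of nut1_center in the frame of empty_tray between -0.047 and 0.047 m and z of each of nut1_center, nut2_center, nut3_center in the frame of empty_tray below 0.04 m and linear speed of each of nut1, nut2, nut3 below 0.02 m/s and x of nut2_center in the frame of empty_tray between -0.087 and 0.087 m and y of nut2_center in the frame of empty_tray between -0.047 and 0.047 m and x of nut3_center in the frame of empty_tray between -0.087 and 0.087 m and y of nut3_center in the frame of empty_tray between -0.047 and 0.047 m); the robot touches nothing.
It fails at once if a nut is picked up or carried by the fingers instead of being swept along the plate ((height (world z) of nut1_center above 0.072 m or (contact force between the fingers and nut1 above 0.5 N and contact force between nut1 and plate below 0.02 N and height (world z) of nut1_center above 0.055 m)) or (height (world z) of nut2_center above 0.072 m or (contact force between the fingers and nut2 above 0.5 N and contact force between nut2 and plate below 0.02 N and height (world z) of nut2_center above 0.055 m)) or (height (world z) of nut3_center above 0.072 m or (contact force between the fingers and nut3 above 0.5 N and contact force between nut3 and plate below 0.02 N and height (world z) of nut3_center above 0.055 m))).
It fails at once if a nut is pinched between the fingers or pressed hard on the plate (over 25 N) ((contact force between the fingers and nut1 above 25 N and height (world z) of nut1_center above 0.042 m) or (contact force between the fingers and nut2 above 25 N and height (world z) of nut2_center above 0.042 m) or (contact force between the fingers and nut3 above 25 N and height (world z) of nut3_center above 0.042 m)).
It fails at once if the valve block, coupling, elbow or clamp is shifted more than 15 mm or knocked over ((distance of valve_block_center from where it was at the start of the episode above 0.015 m or angle between valve_block_center's own z axis and vertical above 0.4 rad) or (distance of coupling_center from where it was at the start of the episode above 0.015 m or angle between coupling_center's own z axis and vertical above 0.4 rad) or (distance of elbow_base from where it was at the start of the episode above 0.015 m or angle between elbow_base's own z axis and vertical above 0.4 rad) or (distance of clamp_mid from where it was at the start of the episode above 0.015 m or angle between clamp_mid's own z axis and vertical above 0.4 rad)).
It also fails if it takes over 51 s, if anything falls off the work surface, if the arm or the gripper's body presses on something with over 40 N, if the wrist force passes 120 N, or if a joint passes its speed limit or range.

## Working session

There is one attempt and no reset: what is moved stays moved. The work goes in short steps, Python scripts to look and compute and a tool call to move; the robot and the scene stay as the last step left them, time stands still between calls to the robot, and variables do not carry over. Pictures are saved under pics/ and viewed, and the job is handed in when it is done.

Besides the shell and the picture viewer there is one more tool, called after ">>>" by a JSON object that holds its "name" and its "arguments", one argument or row to a line. arm_command: Moves the arm, as the interface text tells. Its arguments: {"type":"object","properties":{"rows":{"type":"string"},"grip":{"type":"number"},"newtons":{"type":"number"}},"required":["rows"]}

```bash
ls; mkdir -p pics; python3 - <<'E'
from rig import manip
import cv2
for n in ("scene","top"):
    im=manip.grab_frame(n); cv2.imwrite(f"pics/{n}0.png",im)
    print(n,manip.camera_params(n))
print(manip.read_state())
E
```

```text
pics
scene {'mtx': array([[418.08405452,   0.        , 250.3843076 ],
       [  0.        , 418.08405452, 196.18369237],
       [  0.        ,   0.        ,   1.        ]]), 'eye': array([ 1.25983993, -0.43865782,  0.76855649]), 'orientation': array([-2.06447088, -1.08796621,  0.52951678])}
top {'mtx': array([[436.90685693,   0.        , 253.52151926],
       [  0.        , 436.90685693, 189.28316581],
       [  0.        ,   0.        ,   1.        ]]), 'eye': array([0.36753115, 0.00460347, 1.16562289]), 'orientation': array([-2.11166926,  2.1506759 , -0.16950926])}
{'time_s': 0.1, 'joints': array([ 1.08748271,  0.42665952,  0.07384306,  1.60653045, -0.03407762,
        1.1107732 , -0.0670981 ]), 'qvel': array([ 2.07134009e-04, -1.27563751e-03,  9.47289250e-04, -2.11803889e-03,
       -1.56614692e-03,  1.22005618e-03, -2.68323090e-05]), 'tau': array([ 8.17882799e-03, -9.37467742e+01,  3.67635414e+00, -4.55039263e+01,
       -4.86851949e-02,  1.67853740e-02,  4.42124929e-05]), 'position': array([ 0.22101188, -0.63738901,  0.20485751]), 'ee_rot': array([ 0.960485  ,  1.34980796, -0.95954704]), 'force': array([-0.20052515, -1.53533547, -0.38244611]), 'ft_torque': array([ 0.00340816,  0.06047111, -0.03984482]), 'opening': 0.09431196256515453}
```

View pics/scene0.png

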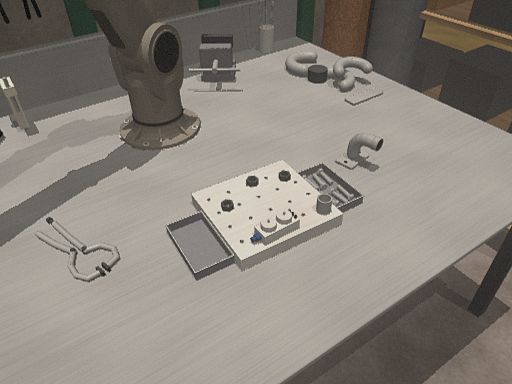

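View pics/top0.png

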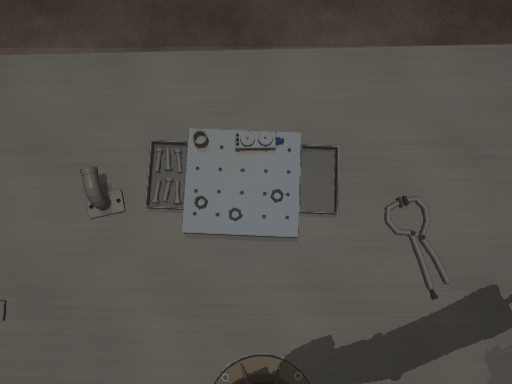

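```bash
python3 - <<'E'
import cv2
im=cv2.imread("pics/top0.png"); c=im[0:230,130:390]
cv2.imwrite("pics/topz.png",cv2.resize(c,None,fx=3,fy=2.6,interpolation=cv2.INTER_CUBIC)[:600,:800])
E
```

```text
(no output)
```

View pics/topz.png

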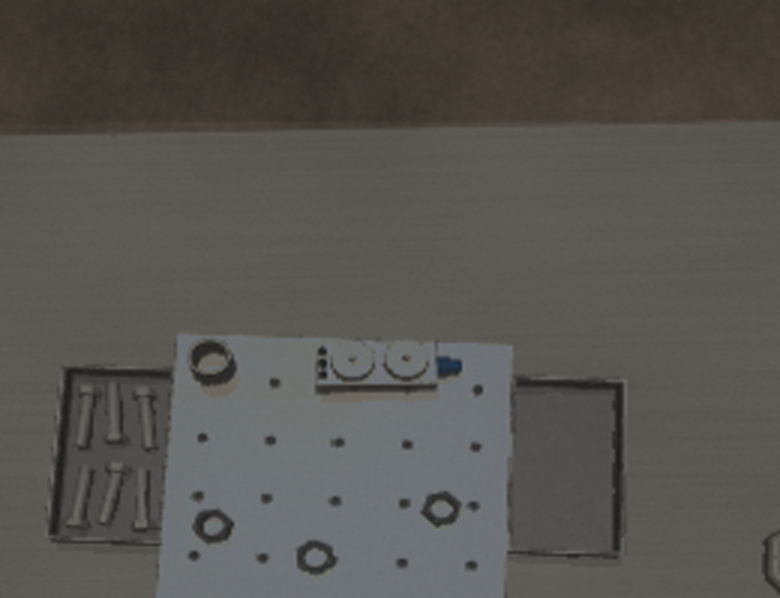

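```bash
cat > h.py <<'E'
import numpy as np,cv2
from rig import manip
from scipy.spatial.transform import Rotation as R
def px(n,u,v,z):
    c=manip.camera_params(n);r=R.from_rotvec(c['orientation']).as_matrix()
    d=r@np.linalg.solve(c['mtx'],[u,v,1.]);e=c['eye'];return e+d*(z-e[2])/d[2]
def proj(n,p):
    c=manip.camera_params(n);r=R.from_rotvec(c['orientation']).as_matrix()
    q=c['mtx']@(r.T@(np.array(p)-c['eye']));return q[:2]/q[2]
E
python3 - <<'E'
import cv2
im=cv2.imread("pics/top0.png"); c=im[180:240,180:345]
c=cv2.convertScaleAbs(c,alpha=1.6)
cv2.imwrite("pics/topz2.png",cv2.resize(c,None,fx=4.8,fy=4.8,interpolation=cv2.INTER_CUBIC))
c=cv2.convertScaleAbs(im[122:187,180:345],alpha=1.6)
cv2.imwrite("pics/topz3.png",cv2.resize(c,None,fx=4.8,fy=4.8,interpolation=cv2.INTER_CUBIC))
E
python3 - <<'E'
from h import *
for n,u,v,z in [("plate",189,129,.04),("plate",301,132,.04),("plate",299,237,.04),("plate",183,234,.04),("n",201,202,.056),("n",235,214,.056),("n",277,196,.056),("tray",338,147,.028),("tray",336,213.5,.028),("blue",284,141,.06),("valve",235,150,.07),("coup",201,139,.08)]:
    print(n,px("top",u,v,z).round(4))
r=R.from_rotvec(manip.read_state()['ee_rot']).as_matrix();print(r.round(3))
E
```

```text
plate [0.7234 0.1813 0.04  ]
plate [ 0.709 -0.118  0.04 ]
plate [ 0.4302 -0.103   0.04  ]
plate [0.4433 0.1948 0.04  ]
n [0.5232 0.1466 0.056 ]
n [0.4907 0.0597 0.056 ]
n [ 0.5351 -0.0487  0.056 ]
tray [ 0.669  -0.2168  0.028 ]
tray [ 0.4902 -0.2028  0.028 ]
blue [ 0.6795 -0.0706  0.06  ]
valve [0.6552 0.0572 0.07  ]
coup [0.6834 0.1439 0.08  ]
[[-0.     0.945  0.328]
 [ 0.001  0.328 -0.945]
 [-1.    -0.    -0.001]]
```

View pics/topz2.png

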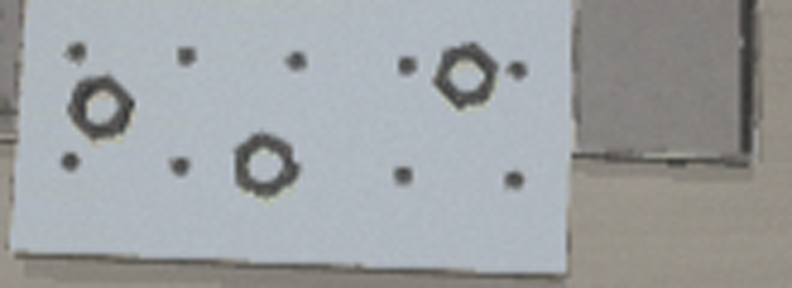

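View pics/topz3.png

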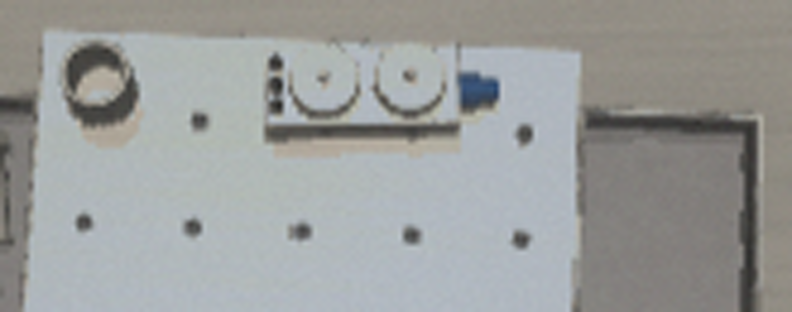

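```bash
cat >> h.py <<'E'
def tgt(x,y,z,psi):
    s=manip.read_state();r=R.from_rotvec(s['ee_rot']).as_matrix()
    d=r.T@(np.array([x,y,z])-s['position'])*100
    Zt=np.array([np.cos(psi),np.sin(psi),0]);X=np.array([0,0,-1.]);
    rt=np.c_[X,np.cross(Zt,X),Zt]
    print(s['time_s'],'pos',s['position'].round(4),'shift',d.round(2),'turn',R.from_matrix(r.T@rt).as_rotvec().round(3))
E
python3 -c "
from h import *
tgt(.528,-.010,.12,.21)"
```

```text
0.1 pos [ 0.221  -0.6374  0.2049] shift [  8.54  49.56 -49.21] turn [-1.447e+00 -1.000e-03 -1.000e-03]
```

>>> {"name": "arm_command", "arguments": {
  "rows": "2 10 -10 -0.2 0 0;4 15 -15 -0.4 0 0;4 20 -20 -0.6 0 0;5 25 -25 -0.8 0 0;5 30 -30 -1 0 0;6 35 -35 -1.1 0 0;6 40 -40 -1.2 0 0;7 45 -45 -1.3 0 0;8 49.56 -49.2 -1.447 0 0;8.5 49.56 -49.2 -1.447 0 0",
  "grip": 1.6
}}

```text
time_s: 1.1
position: [0.4388, -0.1899, 0.1461]
ee_rot: [-0.17, 1.564, 0.169]
force: [2.1, -0.1, -0.1]
opening: 0.0175
```

```bash
python3 -c "
from h import *
tgt(.528,-.010,.12,.21)"
```

```text
1.1 pos [ 0.4388 -0.1899  0.1461] shift [ 2.61 15.66 12.56] turn [0.006 0.    0.   ]
```

>>> {"name": "arm_command", "arguments": {
  "rows": "1 4 3 0 0 0;2 8 6 0 0 0;2.6 12 9 0 0 0;2.6 15 12 0 0 0;2.6 15 12 0 0 0;2.6 15 12 0 0 0"
}}

```text
time_s: 1.7
position: [0.5245, -0.0189, 0.1197]
ee_rot: [-0.166, 1.565, 0.167]
force: [-0.4, -0.4, -0.1]
opening: 0.0159
```

```bash
python3 -c "
from h import *
tgt(.528,-.010,.12,.21)
cv2.imwrite('pics/s1.png',manip.grab_frame('scene'))
tgt(.528,-.010,.12,.21)"
```

```text
1.7 pos [ 0.5245 -0.0189  0.1197] shift [-0.03  0.79  0.53] turn [ 0.002 -0.001 -0.001]
1.75 pos [ 0.5241 -0.0202  0.1197] shift [-0.03  0.91  0.59] turn [ 0.    -0.001 -0.   ]
```

View pics/s1.png

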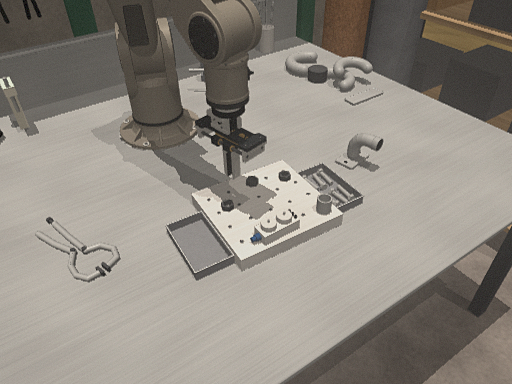

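The fingers (pixel 232,170) hover over the plate between the nuts. The empty tray is at left (200,243). Next I descend behind nut 3.

>>> {"name": "arm_command", "arguments": {
  "rows": "1.5 0.9 0.6 0 0 0;3 0.9 0.6 0 0 0;4.5 0.9 0.6 0 0 0;6 0.9 0.6 0 0 0;7 0.9 0.6 0 0 0;7.4 0.9 0.6 0 0 0;7.4 0.9 0.6 0 0 0;7.4 0.9 0.6 0 0 0"
}}

```text
time_s: 2.55
position: [0.5288, -0.0098, 0.0464]
ee_rot: [-0.165, 1.564, 0.165]
force: [-0.3, 0.4, 0.4]
opening: 0.016
```

```bash
python3 -c "
from h import *
tgt(.528,-.010,.045,.21)
a=manip.grab_frame('scene');cv2.imwrite('pics/s2.png',cv2.resize(a[140:290,150:350],None,fx=4,fy=4,interpolation=2))
"
```

```text
2.55 pos [ 0.5288 -0.0098  0.0464] shift [ 0.14  0.   -0.08] turn [-0.  0. -0.]
```

View pics/s2.png

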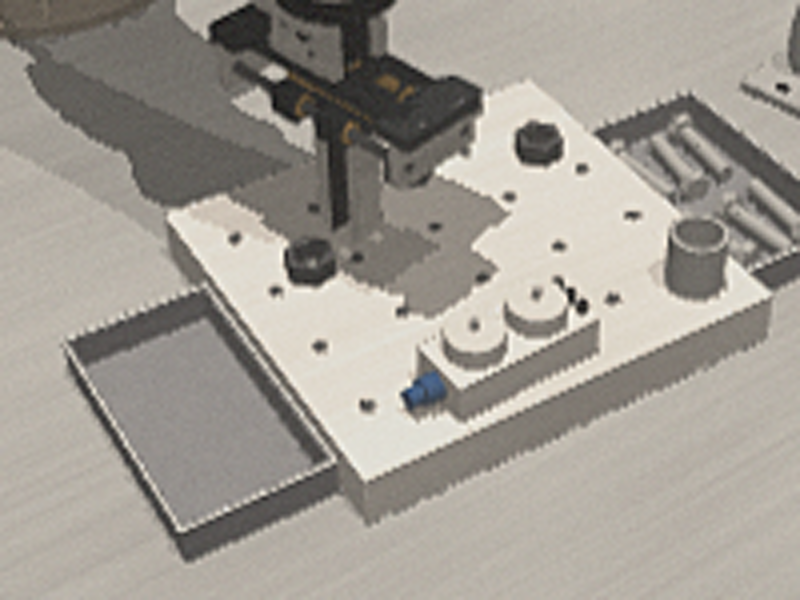

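The fingertips are on the plate side of nut 3, clear of everything, with the jaw line square to the push. Now I push.

>>> {"name": "arm_command", "arguments": {
  "rows": "0.1 -0.6 0 0 0 0;0.1 -1.2 0 0 0 0;0.1 -1.8 0 0 0 0;0.1 -2.5 0 0 0 0;0.1 -3.3 0 0 0 0;0.1 -4.2 0 0 0 0;0.1 -5.1 0 0 0 0;0.1 -6 0 0 0 0;0.1 -6.9 0 0 0 0;0.1 -7.8 0 0 0 0"
}}

```text
time_s: 3.6
position: [0.5449, -0.087, 0.0451]
ee_rot: [-0.165, 1.565, 0.165]
force: [-0.1, -0.1, 0.3]
opening: 0.0159
```

```bash
python3 -c "
from h import *
a=manip.grab_frame('scene');cv2.imwrite('pics/s3.png',cv2.resize(a[140:290,150:350],None,fx=4,fy=4,interpolation=2))
"
```

```text
(no output)
```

View pics/s3.png

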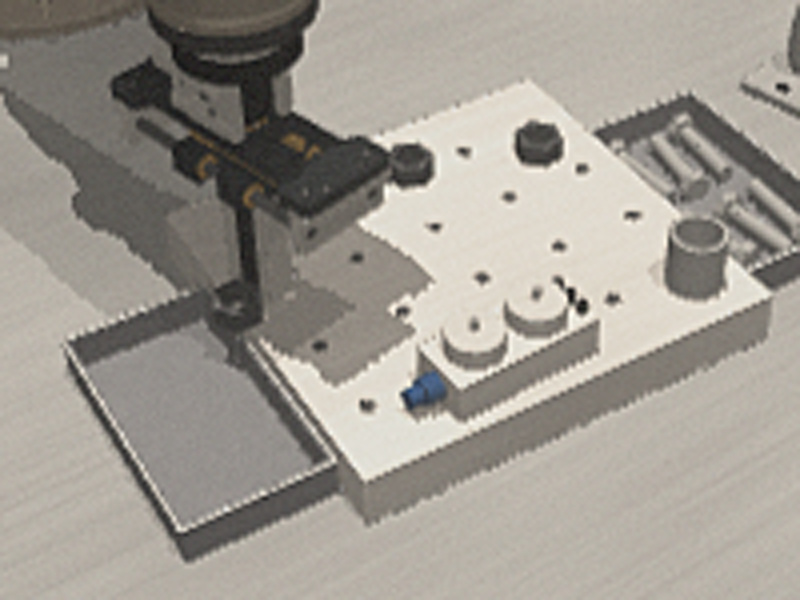

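Nut 3 (crop pixel 232,305) is right in front of the fingers, at the edge over the empty tray. I keep pushing.

>>> {"name": "arm_command", "arguments": {
  "rows": "0 -0.8 0 0 0 0;0 -1.6 0 0 0 0;0 -2.4 0 0 0 0;0 -3.2 0 0 0 0;0 -4 0 0 0 0;0 -4 0 0 0 0;0 -4 0 0 0 0"
}}

```text
time_s: 4.35
position: [0.5531, -0.1253, 0.0451]
ee_rot: [-0.164, 1.565, 0.165]
force: [0.3, 0.2, 0.4]
opening: 0.016
```

```bash
python3 -c "
from h import *
a=manip.grab_frame('scene');cv2.imwrite('pics/s4.png',cv2.resize(a[140:290,150:350],None,fx=4,fy=4,interpolation=2))
tgt(.514,.186,.12,.21)
"
```

```text
4.4 pos [ 0.5531 -0.125   0.0451] shift [-7.48 31.23  2.67] turn [ 0. -0. -0.]
```

View pics/s4.png

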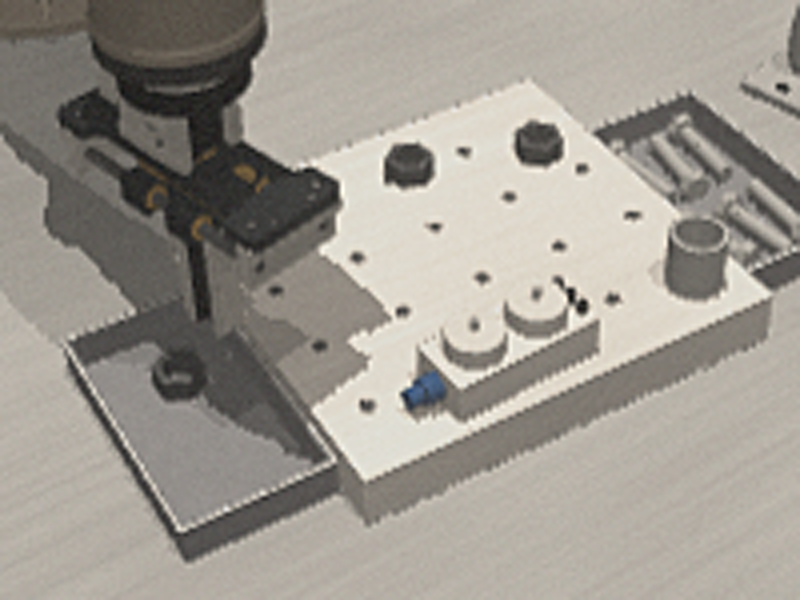

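Nut 3 lies in the empty tray (crop pixel 180,375). Next is nut 1: lift, then cross over.

>>> {"name": "arm_command", "arguments": {
  "rows": "-3 0 0 0 0 0;-6 1 0 0 0 0;-7.5 5 0.4 0 0 0;-7.5 9.5 0.8 0 0 0;-7.5 14 1.2 0 0 0;-7.5 18.5 1.6 0 0 0;-7.5 23 2 0 0 0;-7.5 27 2.4 0 0 0;-7.5 30 2.7 0 0 0;-7.5 31.2 2.7 0 0 0"
}}

```text
time_s: 5.4
position: [0.5135, 0.1893, 0.1204]
ee_rot: [-0.167, 1.564, 0.169]
force: [-0.3, -0.2, -0.3]
opening: 0.0159
```

>>> {"name": "arm_command", "arguments": {
  "rows": "0 0 0 0 0 0;0 0 0 0 0 0"
}}

```text
time_s: 5.6
position: [0.5146, 0.1842, 0.12]
ee_rot: [-0.165, 1.565, 0.164]
force: [-1.3, -1.0, 0.7]
opening: 0.0158
```

```bash
python3 -c "
from h import *
tgt(.514,.186,.045,.21)
"
```

```text
5.6 pos [0.5146 0.1842 0.12  ] shift [ 7.5   0.19 -0.02] turn [-0.001 -0.     0.001]
```

>>> {"name": "arm_command", "arguments": {
  "rows": "1.5 0.2 0 0 0 0;3 0.2 0 0 0 0;4.5 0.2 0 0 0 0;6 0.2 0 0 0 0;7 0.2 0 0 0 0;7.5 0.2 0 0 0 0;7.5 0.2 0 0 0 0;7.5 0.2 0 0 0 0"
}}

```text
time_s: 6.4
position: [0.5143, 0.1876, 0.0454]
ee_rot: [-0.165, 1.564, 0.165]
force: [-0.0, 0.2, -0.2]
opening: 0.016
```

```bash
python3 -c "
from h import *
tgt(.514,.186,.045,.21)
a=manip.grab_frame('scene');cv2.imwrite('pics/s5.png',cv2.resize(a[140:290,150:350],None,fx=4,fy=4,interpolation=2))
"
```

```text
6.4 pos [0.5143 0.1876 0.0454] shift [ 0.04 -0.15 -0.06] turn [ 0.  0. -0.]
```

View pics/s5.png

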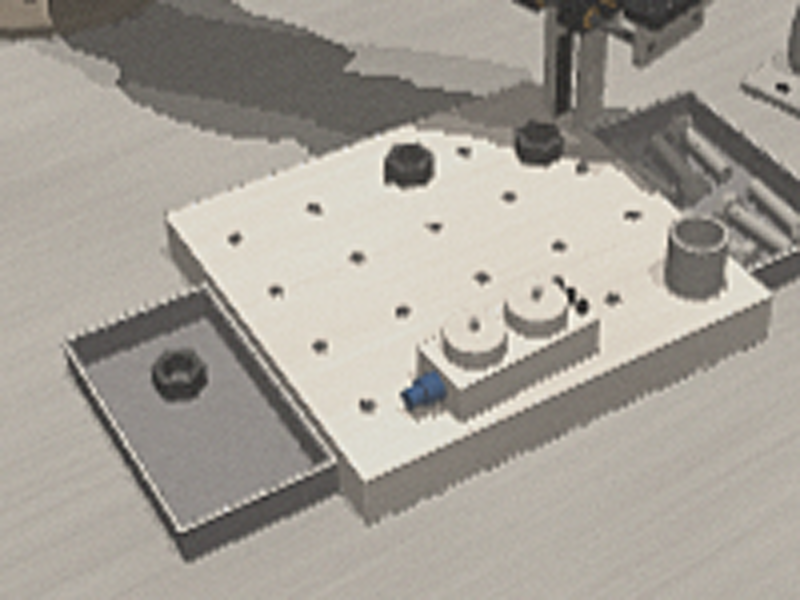

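The fingers sit behind nut 1 (540,143). Nut 2 is at (410,165). I start the push.

>>> {"name": "arm_command", "arguments": {
  "rows": "0 -0.6 0 0 0 0;0 -1.2 0 0 0 0;0 -1.8 0 0 0 0;0 -2.5 0 0 0 0;0 -3.3 0 0 0 0;0 -4.2 0 0 0 0;0 -5.1 0 0 0 0;0 -6 0 0 0 0;0 -6.9 0 0 0 0;0 -7.8 0 0 0 0"
}}

```text
time_s: 7.45
position: [0.5305, 0.1104, 0.0451]
ee_rot: [-0.165, 1.565, 0.165]
force: [-0.4, 0.6, -0.3]
opening: 0.0161
```

```bash
python3 -c "
from h import *
a=manip.grab_frame('scene');cv2.imwrite('pics/s6.png',cv2.resize(a[140:290,150:350],None,fx=4,fy=4,interpolation=2))
"
```

```text
(no output)
```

View pics/s6.png

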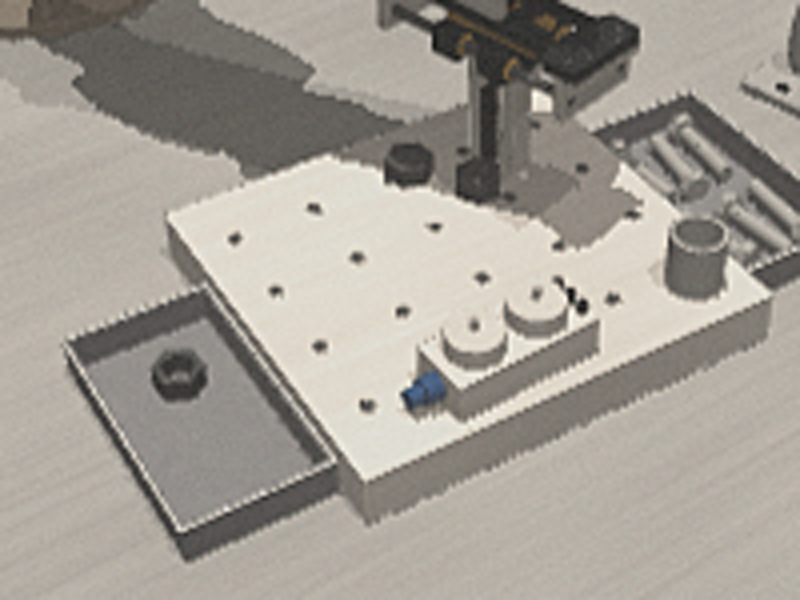

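>>> {"name": "arm_command", "arguments": {
  "rows": "0 -1 0 0 0 0;0 -2 0 0 0 0;0 -3 0 0 0 0;0 -4 0 0 0 0;0 -5 0 0 0 0;0 -6 0 0 0 0;0 -7 0 0 0 0;0 -8 0 0 0 0;0 -9 0 0 0 0;0 -10 0 0 0 0"
}}

```text
time_s: 8.5
position: [0.5514, 0.0125, 0.0451]
ee_rot: [-0.165, 1.564, 0.165]
force: [-0.3, -0.0, 0.1]
opening: 0.0161
```

```bash
python3 -c "
from h import *
a=manip.grab_frame('scene');cv2.imwrite('pics/s7.png',cv2.resize(a[140:290,150:350],None,fx=4,fy=4,interpolation=2))
"
```

```text
(no output)
```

View pics/s7.png

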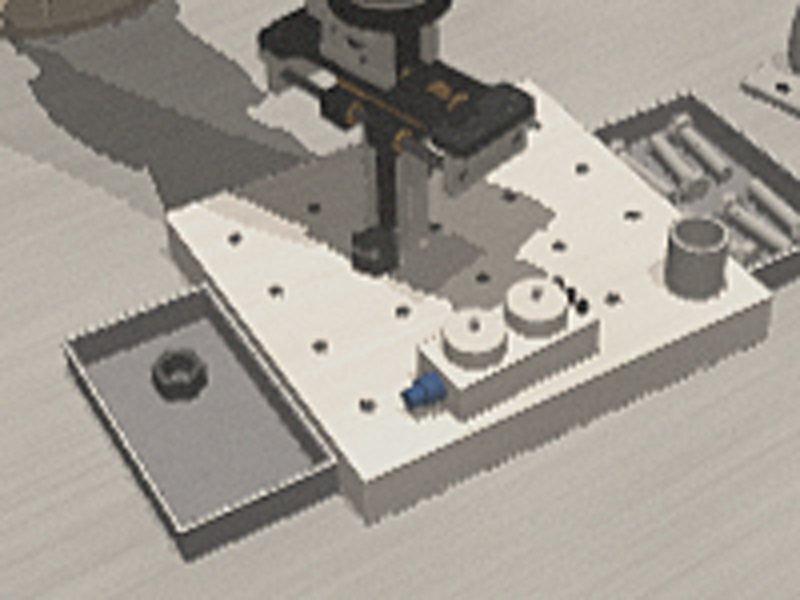

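Nut 1 is still cradled (375,250), clear of the valve block. I continue to the edge, about 14 cm.

>>> {"name": "arm_command", "arguments": {
  "rows": "0 -1 0 0 0 0;0 -2 0 0 0 0;0 -3 0 0 0 0;0 -4 0 0 0 0;0 -5 0 0 0 0;0 -6 0 0 0 0;0 -7 0 0 0 0;0 -8 0 0 0 0;0 -9 0 0 0 0;0 -10 0 0 0 0"
}}

```text
time_s: 9.55
position: [0.5722, -0.0852, 0.0451]
ee_rot: [-0.165, 1.564, 0.165]
force: [0.3, 0.7, 0.7]
opening: 0.0163
```

>>> {"name": "arm_command", "arguments": {
  "rows": "0 -0.8 0 0 0 0;0 -1.6 0 0 0 0;0 -2.4 0 0 0 0;0 -3.2 0 0 0 0;0 -4 0 0 0 0;0 -4 0 0 0 0;0 -4 0 0 0 0"
}}

```text
time_s: 10.25
position: [0.5803, -0.1236, 0.0451]
ee_rot: [-0.164, 1.565, 0.165]
force: [0.4, 0.2, 0.4]
opening: 0.0159
```

```bash
python3 -c "
from h import *
a=manip.grab_frame('scene');cv2.imwrite('pics/s8.png',cv2.resize(a[140:290,150:350],None,fx=4,fy=4,interpolation=2))
a=manip.grab_frame('top');cv2.imwrite('pics/t8.png',cv2.resize(a[122:242,180:345],None,fx=4.8,fy=4.8,interpolation=2))
tgt(.482,.098,.12,.21)
"
```

```text
10.35 pos [ 0.5803 -0.1231  0.0451] shift [-7.48 23.68 -5.  ] turn [ 0.  0. -0.]
```

View pics/s8.png

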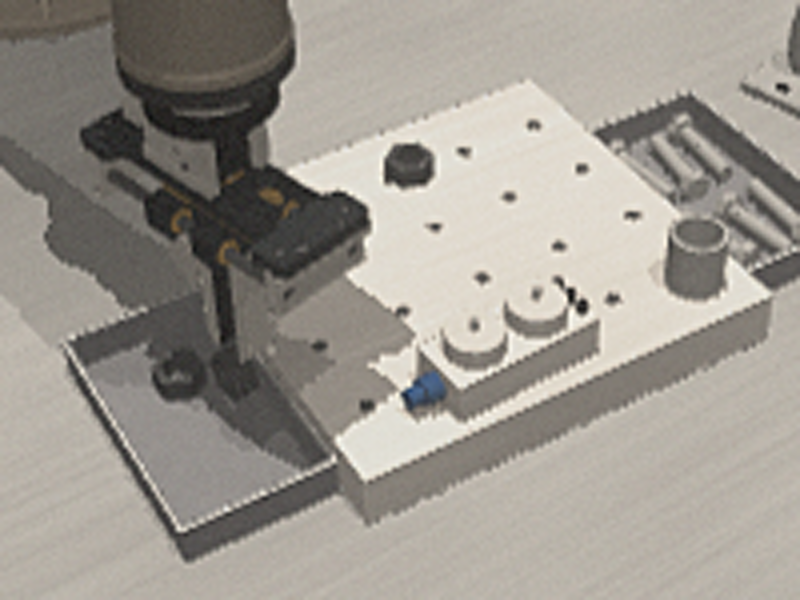

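View pics/t8.png

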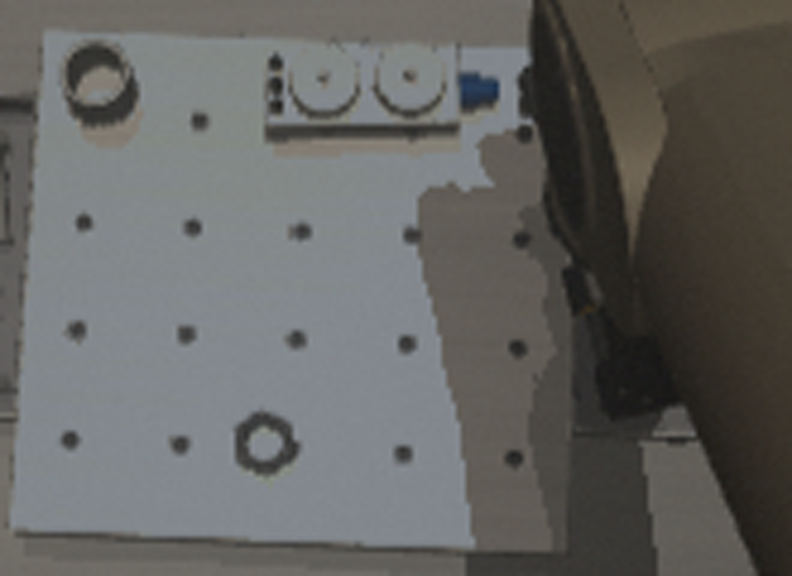

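Nut 1 appears in the tray at (237,375), just below the fingertips. Nut 2 hasn't moved. I lift and go behind nut 2.

>>> {"name": "arm_command", "arguments": {
  "rows": "-1 0 0 0 0 0;-4 0 0 0 0 0;-7 1.5 -0.3 0 0 0;-7.5 5 -1.2 0 0 0;-7.5 9.5 -2.2 0 0 0;-7.5 14 -3.2 0 0 0;-7.5 18 -4.2 0 0 0;-7.5 21.5 -4.7 0 0 0;-7.5 23.7 -5 0 0 0;-7.5 23.7 -5 0 0 0"
}}

```text
time_s: 11.35
position: [0.4812, 0.1011, 0.1211]
ee_rot: [-0.168, 1.563, 0.169]
force: [0.0, -1.2, 0.7]
opening: 0.016
```

>>> {"name": "arm_command", "arguments": {
  "rows": "0 0 0 0 0 0;0 0 0 0 0 0"
}}

```text
time_s: 11.55
position: [0.4824, 0.097, 0.1204]
ee_rot: [-0.164, 1.564, 0.164]
force: [-0.0, -0.4, 0.1]
opening: 0.0165
```

```bash
python3 -c "
from h import *
tgt(.482,.098,.045,.21)
a=manip.grab_frame('scene');cv2.imwrite('pics/s9.png',cv2.resize(a[140:290,150:350],None,fx=4,fy=4,interpolation=2))
"
```

```text
11.55 pos [0.4824 0.097  0.1204] shift [ 7.54  0.11 -0.02] turn [-0.001  0.     0.   ]
```

View pics/s9.png

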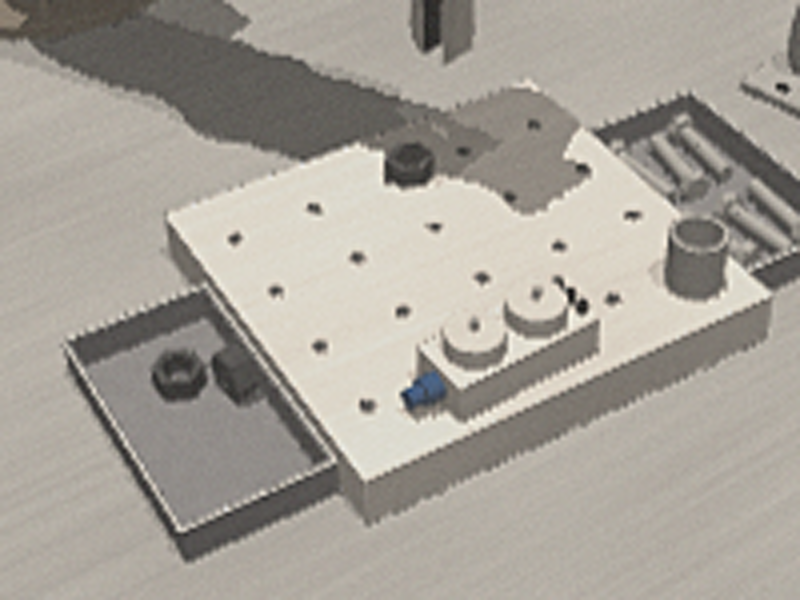

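Nut 1 is inside the tray, standing on edge against the near wall (238,372). Now nut 2: descend.

>>> {"name": "arm_command", "arguments": {
  "rows": "1.5 0.1 0 0 0 0;3 0.1 0 0 0 0;4.5 0.1 0 0 0 0;6 0.1 0 0 0 0;7 0.1 0 0 0 0;7.5 0.1 0 0 0 0;7.5 0.1 0 0 0 0;7.5 0.1 0 0 0 0"
}}

```text
time_s: 12.4
position: [0.4821, 0.099, 0.0454]
ee_rot: [-0.165, 1.564, 0.165]
force: [-0.5, -0.1, -0.7]
opening: 0.0158
```

>>> {"name": "arm_command", "arguments": {
  "rows": "0 -0.6 0 0 0 0;0 -1.2 0 0 0 0;0 -1.8 0 0 0 0;0 -2.5 0 0 0 0;0 -3.3 0 0 0 0;0 -4.2 0 0 0 0;0 -5.1 0 0 0 0;0 -6 0 0 0 0;0 -6.9 0 0 0 0;0 -7.8 0 0 0 0"
}}

```text
time_s: 13.4
position: [0.4983, 0.0217, 0.0451]
ee_rot: [-0.165, 1.565, 0.165]
force: [-0.9, -0.2, -0.4]
opening: 0.0159
```

```bash
python3 -c "
from h import *
tgt(.53,-.125,.045,.21)
a=manip.grab_frame('scene');cv2.imwrite('pics/s10.png',cv2.resize(a[140:290,150:350],None,fx=4,fy=4,interpolation=2))
"
```

```text
13.4 pos [0.4983 0.0217 0.0451] shift [ 1.000e-02 -1.501e+01  5.000e-02] turn [-0. -0. -0.]
```

View pics/s10.png

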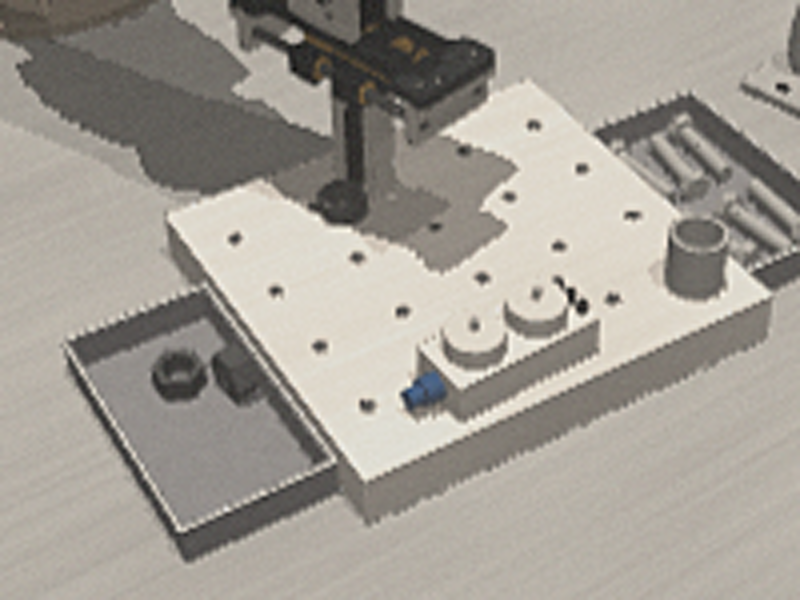

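Nut 2 is cradled (340,203) on the planned line. I continue to the edge.

>>> {"name": "arm_command", "arguments": {
  "rows": "0 -1 0 0 0 0;0 -2 0 0 0 0;0 -3 0 0 0 0;0 -4 0 0 0 0;0 -5 0 0 0 0;0 -6 0 0 0 0;0 -7 0 0 0 0;0 -8 0 0 0 0;0 -9 0 0 0 0;0 -10 0 0 0 0"
}}

```text
time_s: 14.45
position: [0.5191, -0.0761, 0.0451]
ee_rot: [-0.165, 1.565, 0.165]
force: [-0.0, -0.2, 0.3]
opening: 0.0159
```

>>> {"name": "arm_command", "arguments": {
  "rows": "0 -0.8 0.05 0 0 0;0 -1.6 0.05 0 0 0;0 -2.4 0.05 0 0 0;0 -3.2 0.05 0 0 0;0 -4 0.05 0 0 0;0 -4.8 0.05 0 0 0;0 -5 0.05 0 0 0;0 -5 0.05 0 0 0"
}}

```text
time_s: 15.25
position: [0.5299, -0.1244, 0.0451]
ee_rot: [-0.164, 1.565, 0.165]
force: [0.6, -0.9, 0.4]
opening: 0.016
```

```bash
python3 -c "
from h import *
a=manip.grab_frame('scene');cv2.imwrite('pics/s11.png',cv2.resize(a[140:290,150:350],None,fx=4,fy=4,interpolation=2))
"
```

```text
(no output)
```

View pics/s11.png

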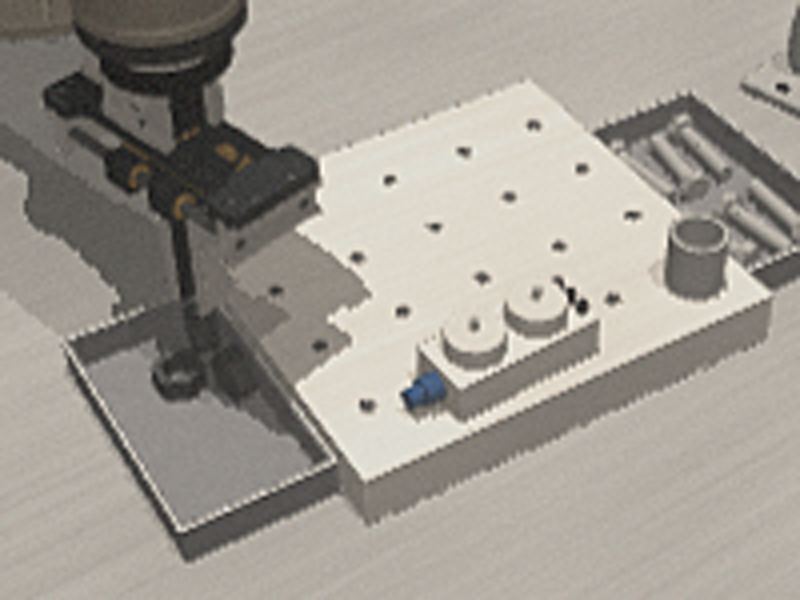

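Nut 2 is below the fingers, near (200,330). I lift and back off to see it.

>>> {"name": "arm_command", "arguments": {
  "rows": "-1 0 0 0 0 0;-3 0 0 0 0 0;-6 0 0 0 0 0;-9 2 0 0 0 0;-11 6 0 0 0 0;-11 10 0 0 0 0;-11 14 0 0 0 0;-11 18 0 0 0 0;-11 20 0 0 0 0;-11 20 0 0 0 0"
}}

```text
time_s: 16.3
position: [0.4875, 0.075, 0.1561]
ee_rot: [-0.169, 1.563, 0.169]
force: [0.4, -0.4, -0.3]
opening: 0.0164
```

>>> {"name": "arm_command", "arguments": {
  "rows": "0 0 0 0 0 0;0 0 0 0 0 0;0 0 0 0 0 0;0 0 0 0 0 0"
}}

```text
time_s: 16.7
position: [0.4883, 0.0708, 0.1551]
ee_rot: [-0.164, 1.565, 0.164]
force: [-0.4, 0.0, 1.3]
opening: 0.0162
```

```bash
python3 -c "
from h import *
a=manip.grab_frame('scene');cv2.imwrite('pics/s12.png',cv2.resize(a[140:290,150:350],None,fx=4,fy=4,interpolation=2))
a=manip.grab_frame('top');cv2.imwrite('pics/t12.png',cv2.resize(cv2.convertScaleAbs(a[122:242,210:345],alpha=1.6),None,fx=4.9,fy=4.9,interpolation=2))
"
```

```text
(no output)
```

View pics/s12.png

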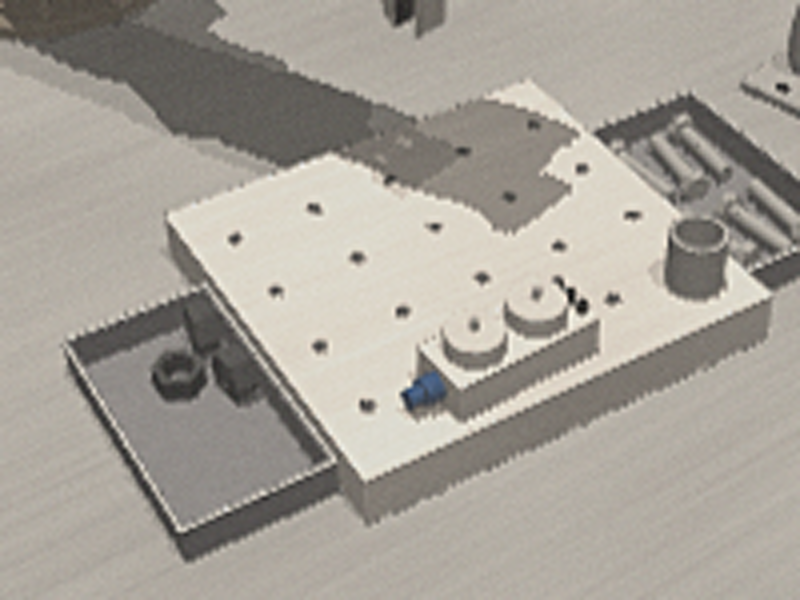

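View pics/t12.png

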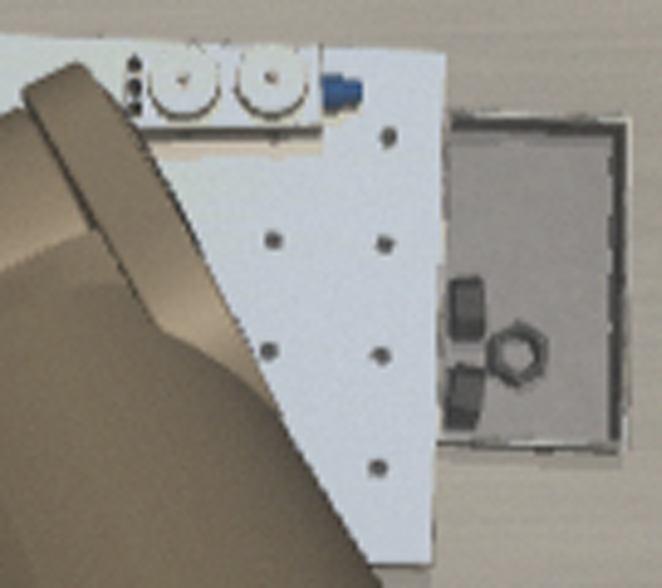

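```bash
python3 -c "
from h import *
c=np.array([.582,-.160]);ex=np.array([.9989,-.048]);ey=np.array([.048,.9989])
for n,u,v,z in (('n2',464,397,.02),('n1',467,309,.02),('n3',517,354,.019),('outer corner',628,120,.028),('outer corner',622,452,.028)):
    p=px('top',u/4.9+210,v/4.9+122,z)[:2];print(n,p.round(4),((p-c)@ex).round(4),((p-c)@ey).round(4))
s=manip.read_state();print(s['time_s'],s['force'],abs(s['qvel']).max())
a=cv2.imread('pics/top0.png').astype(int);b=manip.grab_frame('top').astype(int)
d=abs(a-b).sum(2)
print('elbow',d[160:225,75:135].max(),'clamp',d[190:300,380:455].mean(),'valve',d[128:155,240:290].mean(),'coup',cv2.absdiff(cv2.imread('pics/scene0.png'),manip.grab_frame('scene'))[190:245,250:345].max())
"
```

```text
n2 [ 0.5204 -0.123 ] -0.0633 0.034
n1 [ 0.5686 -0.1264] -0.015 0.0329
n3 [ 0.5435 -0.1526] -0.0388 0.0055
outer corner [ 0.6704 -0.2173] 0.091 -0.053
outer corner [ 0.4882 -0.2051] -0.0915 -0.0496
16.8 [-0.61149754  0.27388424  0.53649343] 0.0016226868265630404
elbow 41 clamp 26.156969696969696 valve 27.351111111111113 coup 83
```

```bash
python3 -c "
from rig import manip
print(manip.job_done())"
```

```text
the job is handed in; nothing more can be done
None
```

All three nuts are in the empty tray, and I handed the job in at about 17 s of the 51 s allowed. I swept them one at a time (nuts 3, 1, then 2) over the plate's -y edge. The fingertips were held 16 mm apart, about 5 mm above the plate, and never closed on a nut.

- **Nut positions:** in the tray's frame, from the last top image, all three are inside the ±87 × ±47 mm limits:

| Nut | x (mm) | y (mm) | How it lies |
|---|---|---|---|
| 1 | -15 | +33 | on edge against the near wall |
| 2 | -63 | +34 | on edge against the near wall |
| 3 | -39 | +6 | flat |

- **Accuracy:** the tray corners measured about 2–3 mm from where I expected them. The smallest margin, about 13 mm, is well above that.
- **Forces and contact:** wrist force readings at the end of each move stayed within about 2 N. The arm ended raised clear of the plate, touching nothing.
- **Bystanders:** the valve block and coupling look unmoved in the last images. The last views did not show the clamp, or the elbow in full. My image-difference check on all four was inconclusive, because noise and shadows swamped it, but the arm was not driven into any of them.

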